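Stand the slumped slide-file box back in its row

TASK

At the end of the row of slide-file boxes one box has slumped over onto the wooden bookend. With a fingertip, push that box itself back upright (not by shoving the bookend into it), then push the bookend along the bench until the box stands snugly, squarely between the row and the bookend. Only push: do not lift or carry anything, do not knock the box over, and leave the bottles, jar, dish and tray where they stand.

Things in the scene. Friction and masses are not known exactly. Their poses are not given: they have to be found in the camera images.
- row: Fixed row of three upright file boxes with a wooden end board, 110 mm deep (its x), 150 mm tall (end board 165 mm), 140 mm long. Origin: on the bench, in the middle of the row's open end face; the row lies on its +y side, and the free end with the slumped box and the bookend on its -y side. z up. The row does not move when pushed.
- slide_box: The slumped slide-file box: a closed plywood-coloured box, 110 mm (its x) by 40 mm thick (its y) by 150 mm tall (its z), about 0.4 kg. Origin: centre of its bottom face. It leans 28 degrees to the row's -y side, standing on its lower -y edge, its -y face resting on the bookend's top edge at 75 mm height. Its foot is 5 to 15 mm short of the row; once upright it can be slid along.
- slide_box_upper (a point): A point on the middle of the slumped box's -y face, 135 mm up from its bottom (119 mm above the bench at the start). From 75 to 132 mm height this face overhangs the bookend and can be pushed towards the row; the box's highest corner is at 151 mm. Pushed to within about 15 degrees of upright, the box drops upright by itself.
- bookend: The bookend: a loose wooden block with a steel face, 100 mm wide (its x), 80 mm long (its y), 75 mm tall, about 0.5 kg. Origin: on the bench, at the middle of the foot of its steel face, which looks to +y towards the row; the block extends 80 mm to -y from there, and its wooden outer end face can be pushed. The bench beyond that outer end is free for 90 mm and more.
- reagent_bottle: Bystander: amber glass reagent bottle, 60 mm diameter, 150 mm tall. Origin: centre of its underside.
- clear_bottle: Bystander: clear glass bottle with blue cap, 54 mm diameter, 160 mm tall. Origin: centre of its underside.
- white_jar: Bystander: white plastic jar, 72 mm diameter, 75 mm tall. Origin: centre of its underside.
- petri_dish: Bystander: closed glass petri dish, 90 mm diameter, 16 mm tall. Origin: centre of its underside.
- slide_tray: Bystander: empty shallow red slide tray, 70 x 110 x 18 mm. Origin: centre of its underside.
- dropper: Bystander: small amber dropper bottle, 36 mm diameter, 85 mm tall. Origin: centre of its underside.
Things that resemble listed ones, but are neither listed nor needed, are in the scene too. Several things have the shape of the slide_box; the one meant has the colours described above.

How it is judged:
By the outcome, as a careful person would: the job done as asked, in the order asked, and still so for the second after the job is handed in, with the robot touching nothing.
It also fails if it takes over 45 s, if anything falls off the work surface, if the arm or the gripper's body presses on something with over 40 N, if the wrist force passes 120 N, or if a joint passes its speed limit or range.

ROBOT

A 7-joint arm with a two-finger parallel gripper is mounted at the origin on the work surface. World frame = base frame: x ahead of the robot, y to its left, z up, the work surface at z = 0. Lengths are in m, angles in rad, forces in N, time in s.
With the tool pointing down it reaches from about 0.35 to 0.9 m from the base axis. Payload 19.9 kg.
Tool frame: the origin (TCP) lies at the very end of the fingers, on their centre line; the grasp point (between the pads) lies 19 mm behind it (arm.grip_depth is the distance from the TCP to the grasp point, in m); z points along the fingers, x is the direction in which the jaws open and shut, and the axes are right-handed (so a half turn about z gives the same grasp; the last joint's range is limited). The gripper opens to 94 mm and grips with 3 to 60 N. Pads are 16 mm wide; open, the fingers measure 119 mm over their backs; the gripper's body (75 mm by 177 mm) begins 78 mm behind the grasp point.
Start: joints at [1.212, 0.417, -0.01, 1.614, 0.005, 1.111, -0.053], TCP at [0.195, -0.594, 0.205] pointing down, gripper open.
Joint ranges: [-2.81, 2.81], [-0.39, 2.02], [-1.27, 1.25], [0.06, 2.57], [-1.19, 4.33], [0.19, 2], [-2.82, 2.82]. Speed limits (rad/s): [1.89, 1.89, 2.39, 2.39, 3.01, 3.01, 3.01].

INTERFACE

Orientations are given as a rotation vector (axis times angle).
In Python, from rig import arm gives the robot as it stands.
- The arm moves only by the tool step_arm, never from a script. Its argument "commands" is a list of rows, each a list of 7 numbers: the shift along the tool's x, y, z as a fraction of full scale, then the turn, a rotation vector about the tool's x, y, z as a fraction of full scale, then the closure, from 0 (fully open) to 1 (shut). In form: [[tx, ty, tz, wx, wy, wz, fingers], ...]. A call has 1 to 10 rows; each row is the pose to reach, as a shift and turn from the pose commanded when the call began, along the tool's axes at that moment, turning the shorter way round; what a row does not reach only later rows make up. Full scale, the value 1, is 0.3 m for a shift and 2 pi rad for a turn. A row lasts 1/8 s, in which the tool goes at most 62.5 mm and 10.7 degrees, less where a joint would pass 70% of its speed; a pose out of reach is approached as far as the arm can. A call with a number of a shift or a turn outside -1 to 1 is refused whole. A call with a gripper value outside its range is refused whole. The fingers move at their own pace and stop on an object; the grip force is fixed at half the most. Time passes only in rows, so rows that repeat a pose let the fingers close. It gives the time, the measured TCP pose, the force and the opening at its end, in the units of the state.
- arm.observe(): the state, without advancing time (a new reading comes with each control period).
- arm.grab_frame(name): name is "side" or "top" or "wrist"; returns a dict with "image" (420x560x3 uint8, blue, green, red), "range_z" (420x560 float32, m along the optical axis (not along the pixel's ray), 0 where there is no reading), "vertical_fov" (degrees; the focal length in pixels is half the picture's height over the tangent of half this angle, whatever the lens; pixels are square), "cx", "cy" (the principal point, pixels), "cam_to_world" (4x4, takes a point from camera to world coordinates). Camera axes: x right, y down, z forward; pixel columns grow to the right and rows downward; lengths in m; the calibration is good to about 2 mm. A picture is of the moment at which its call begins.
- arm.finish_job(): hands the job in, once; it reports no verdict.
The state is a dict: "time_s": time; "joints": joint angles; "joint_vel": joint speeds; "joint_torque": joint torques, N m; "ee_pos": TCP position; "ee_rot": TCP orientation; "force": force on the tool from outside, world axes, zero at the start; "ft_torque": the same for the moment, N m; "opening": opening from 0.0 (shut) to 1.0 (fully open).
Only numpy, scipy, OpenCV 4.12 (cv2) and the standard library are available. Lean on these libraries where they do the work, as an engineer would, in place of code of your own. Each camera call takes 0.05 s, during which the arm holds its last target. There are 200 camera calls.

## Working session

There is one attempt and no reset: what is moved stays moved. The work goes in short steps, Python scripts to look and compute and a tool call to move; the robot and the scene stay as the last step left them, time stands still between calls to the robot, and variables do not carry over. Pictures are saved under pics/ and viewed, about 8 in all and at most 12, crops included, and the job is handed in when it is done.

Besides the shell and the picture viewer there is one more tool, called after "Call:" as name([rows], argument=value, ...), one row to a line, values as JSON. step_arm: Moves the arm, as the interface text tells. Shift numbers are shares of 0.3 m and turn numbers shares of 2 pi rad, none past 1 either way. Its arguments: {"type":"object","properties":{"commands":{"type":"array"}},"required":["commands"]}

```bash
mkdir -p pics; ls
cat > h.py <<'E'
import numpy as np, cv2
from rig import arm
def grab(n):
    f=arm.grab_frame(n); h=f["image"].shape[0]
    f["f"]=h/2/np.tan(np.radians(f["vertical_fov"])/2); return f
def cloud(f):
    z=f["range_z"]; v,u=np.mgrid[:z.shape[0],:z.shape[1]]
    P=np.stack([(u-f["cx"])/f["f"]*z,(v-f["cy"])/f["f"]*z,z,np.ones_like(z)],-1)
    W=(P@np.array(f["cam_to_world"]).T)[...,:3]; W[z==0]=np.nan; return W
E
python3 - <<'E'
from h import *
s=arm.observe();print(s)
for n in("top","side"):
    f=grab(n);cv2.imwrite(f"pics/{n}0.png",f["image"]);np.savez(f"{n}0.npz",W=cloud(f),im=f["image"]);print(n,f["f"],np.round(f["cam_to_world"],3).tolist())
E
```

```text
pics
{'time_s': 0.0, 'joints': array([ 1.21152247,  0.41793769, -0.01033446,  1.61418183,  0.00469984,
        1.11070861, -0.0530105 ]), 'joint_vel': array([ 1.51548000e-03,  7.03892533e-04, -1.62071503e-03, -1.65930282e-03,
       -4.61949943e-05,  9.34666486e-04, -8.35954663e-04]), 'joint_torque': array([-2.17357101e-04, -8.51216125e+01,  6.39075246e-01, -4.25974917e+01,
       -4.88141261e-02,  1.86891994e-02,  1.03656257e-04]), 'ee_pos': array([ 0.19516809, -0.59334095,  0.20484457]), 'ee_rot': array([-2.54443628e+00,  1.84157310e+00,  1.61000143e-03]), 'force': array([ 0.13594024,  0.60064471, -0.68511076]), 'ft_torque': array([0.00924854, 0.01827548, 0.02201673]), 'opening': 1.0034472138806287}
top 390.0442289648888 [[-0.104, -0.974, 0.2, 0.433], [-0.995, 0.103, -0.019, -0.046], [-0.002, -0.201, -0.98, 0.835], [0.0, 0.0, 0.0, 1.0]]
side 497.6237917923526 [[-0.295, 0.801, -0.52, 1.075], [0.956, 0.244, -0.165, 0.11], [-0.005, -0.546, -0.838, 0.892], [0.0, 0.0, 0.0, 1.0]]
```

View pics/top0.png

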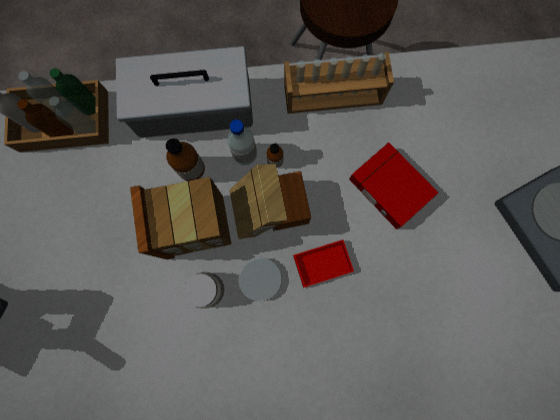

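View pics/side0.png

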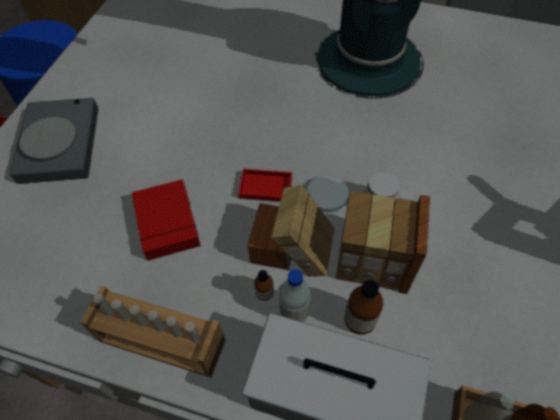

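Top view: row at about (180,215), leaning box at (258,200), bookend at (295,198); dropper (275,155) and clear bottle (240,140) are on the far side, with dish (262,280) and small tray (323,263) on the near side. The free end points to -y (image right). Measuring next.

Run:
```python
from h import *
for n in("top","side"):
    d=np.load(n+"0.npz");W=d["W"];im=d["im"]
    print(n)
    x,y,z=W[...,0],W[...,1],W[...,2]
    R=(x>.3)&(x<.75)&(y>-.4)&(y<.45)
    print("bench z",np.nanmedian(z[(x>.3)&(x<.4)&(y>-.3)&(y<.0)]))
    for lo,hi in((.140,.162),(.162,.172),(.068,.082),(.01,.03)):
        m=(R&(z>lo)&(z<hi)).astype(np.uint8)
        m=cv2.morphologyEx(m,cv2.MORPH_OPEN,np.ones((3,3)))
        k,l,st,c=cv2.connectedComponentsWithStats(m)
        for i in range(1,k):
            if st[i,4]<60: continue
            p=W[l==i]; r=cv2.minAreaRect(p[:,:2].astype(np.float32)*1000)
            b=cv2.boxPoints(r)
            print(lo,hi,"px",c[i].round(),st[i,4],"z",np.median(p[:,2]).round(4),"ctr",np.round(r[0]),"sz",np.round(r[1]),"ang",round(r[2],1),b.round().tolist())
```

```text
top
bench z -0.000524268998777333
0.14 0.162 px [236. 127.] 167 z 0.159 ctr [734.  14.] sz [24. 25.] ang 85.3 [[721.0, 3.0], [745.0, 1.0], [747.0, 25.0], [723.0, 27.0]]
0.14 0.162 px [173. 146.] 186 z 0.1492 ctr [713. 135.] sz [26. 27.] ang 23.6 [[695.0, 142.0], [706.0, 117.0], [730.0, 128.0], [719.0, 152.0]]
0.14 0.162 px [266. 194.] 751 z 0.1457 ctr [605. -28.] sz [110.  25.] ang 5.7 [[549.0, -21.0], [552.0, -47.0], [662.0, -36.0], [659.0, -10.0]]
0.14 0.162 px [180. 214.] 4362 z 0.1495 ctr [583. 127.] sz [118. 126.] ang 4.4 [[519.0, 185.0], [529.0, 60.0], [646.0, 69.0], [637.0, 194.0]]
0.162 0.172 px [139. 219.] 668 z 0.1646 ctr [579. 197.] sz [120.  18.] ang 5.8 [[518.0, 200.0], [520.0, 181.0], [639.0, 193.0], [637.0, 212.0]]
0.068 0.082 px [294. 197.] 1148 z 0.0743 ctr [610. -81.] sz [100.  50.] ang 4.2 [[558.0, -60.0], [561.0, -110.0], [661.0, -103.0], [658.0, -53.0]]
0.068 0.082 px [245. 206.] 169 z 0.0752 ctr [601.  19.] sz [108.   7.] ang 5.7 [[547.0, 17.0], [548.0, 10.0], [655.0, 20.0], [654.0, 28.0]]
0.068 0.082 px [200. 290.] 866 z 0.0745 ctr [446. 117.] sz [62. 61.] ang 
[... 1935 characters left out ...]
01 0.03 px [172. 248.] 278 z 0.02 ctr [ 688. -252.] sz [  7. 109.] ang 37.5 [[652.0, -211.0], [718.0, -297.0], [724.0, -293.0], [657.0, -207.0]]
0.01 0.03 px [269. 262.] 165 z 0.0196 ctr [661. -58.] sz [ 5. 78.] ang 6.5 [[655.0, -20.0], [664.0, -98.0], [668.0, -97.0], [659.0, -19.0]]
0.01 0.03 px [316. 272.] 111 z 0.0221 ctr [657.  35.] sz [15. 45.] ang 24.3 [[641.0, 53.0], [660.0, 12.0], [673.0, 18.0], [655.0, 59.0]]
0.01 0.03 px [350. 277.] 121 z 0.0196 ctr [644. 101.] sz [ 5. 56.] ang 7.3 [[638.0, 128.0], [645.0, 73.0], [651.0, 73.0], [643.0, 129.0]]
0.01 0.03 px [393. 285.] 136 z 0.0197 ctr [637. 181.] sz [62. 10.] ang 89.9 [[632.0, 151.0], [642.0, 150.0], [642.0, 212.0], [632.0, 212.0]]
```

```bash
cat >> h.py <<'E'
from scipy.spatial.transform import Rotation as R
TH=np.radians(5.8); XR=np.array([np.cos(TH),np.sin(TH),0]); YR=np.array([-np.sin(TH),np.cos(TH),0]); O=np.array([.596,.066,0])
def row2w(a,b,z): return O+a*XR+b*YR+[0,0,z]
def cmd(p):
    s=arm.observe(); r=R.from_rotvec(s["ee_rot"])
    T=R.from_matrix(np.stack([XR,-YR,[0,0,-1]],1))
    print("tcp",s["ee_pos"].round(4),"row",[round(float((s["ee_pos"]-O)@v),4) for v in(XR,YR)],"F",s["force"].round(1),"t",s["time_s"])
    print("to",np.round(p,4),"cmd",(r.inv().apply(p-s["ee_pos"])/.3).round(3),((r.inv()*T).as_rotvec()/2/np.pi).round(4))
def show(W):  # row frame points
    d=W-O; return np.stack([d@XR,d@YR,W[...,2]],-1)
E
python3 - <<'E'
from h import *
for n in("top","side"):
    W=show(np.load(n+"0.npz")["W"]);a,b,z=W[...,0],W[...,1],W[...,2]
    q=lambda m,k:np.round(1000*np.nanpercentile(k[m],[1,5,50,95,99]))
    row=(abs(a)<.08)&(b>-.01)&(b<.12)&(z>.144)&(z<.156); print(n,"row a",q(row,a),"b",q(row,b))
    be=(abs(a)<.08)&(b<-.125)&(b>-.2)&(z>.07)&(z<.079); print("bookend a",q(be,a),"b",q(be,b))
    bx=(abs(a)<.08)&(b<-.05)&(b>-.14)&(z>.1); print("box a",q(bx,a),"b",q(bx,b),"z",q(bx,z))
cmd(row2w(0,-.155,.2))
E
```

```text
top row a [-59. -55.  -7.  44.  49.] b [  1.   5.  60. 114. 119.]
bookend a [-50. -47.  -2.  43.  48.] b [-172. -170. -148. -127. -126.]
box a [-55. -55.  -5.  48.  53.] b [-122. -119.  -93.  -65.  -62.] z [101. 106. 138. 149. 151.]
side row a [-55. -50.   2.  51.  53.] b [  3.   7.  61. 114. 119.]
bookend a [-45. -40.   8.  50.  52.] b [-170. -168. -150. -131. -127.]
box a [-50. -44.  14.  58.  59.] b [-120. -117.  -88.  -63.  -60.] z [101. 104. 135. 149. 150.]
tcp [ 0.1952 -0.5934  0.2049] row [-0.4654, -0.6155] F [ 0.6 -0.7 -0.4] t 0.1
to [ 0.6117 -0.0882  0.2   ] cmd [-1.166 -1.845  0.017] [-1.000e-04  2.000e-04 -2.155e-01]
```

Call:
step_arm([
  [-0.58,-0.92,-0.05,0,0,-0.2155,1],
  [-0.58,-0.92,-0.05,0,0,-0.2155,1],
  [-0.58,-0.92,-0.05,0,0,-0.2155,1],
  [-0.58,-0.92,-0.05,0,0,-0.2155,1],
  [-0.58,-0.92,-0.05,0,0,-0.2155,1],
  [-0.58,-0.92,-0.05,0,0,-0.2155,1],
  [-0.58,-0.92,-0.05,0,0,-0.2155,1],
  [-0.58,-0.92,-0.05,0,0,-0.2155,1],
  [-0.58,-0.92,-0.05,0,0,-0.2155,1],
  [-0.58,-0.92,-0.05,0,0,-0.2155,1],
])

```text
time_s: 1.35
ee_pos: [0.403, -0.3421, 0.2203]
ee_rot: [-3.137, -0.157, 0.0]
force: [0.6, -0.4, 0.4]
opening: 0.005
```

```bash
python3 -c "
from h import *
cmd(row2w(0,-.155,.2))"
```

```text
tcp [ 0.403  -0.3421  0.2203] row [-0.2333, -0.3865] F [ 0.6 -0.4  0.4] t 1.35
to [ 0.6117 -0.0882  0.2   ] cmd [ 0.776 -0.773  0.068] [-0.      0.     -0.0002]
```

Call:
step_arm([
  [0.776,-0.75,0.06,0,0,0,1],
  [0.776,-0.75,0.06,0,0,0,1],
  [0.776,-0.75,0.06,0,0,0,1],
  [0.776,-0.75,0.06,0,0,0,1],
  [0.776,-0.75,0.06,0,0,0,1],
  [0.776,-0.75,0.06,0,0,0,1],
  [0.776,-0.75,0.2,0,0,0,1],
  [0.776,-0.75,0.34,0,0,0,1],
  [0.776,-0.75,0.34,0,0,0,1],
  [0.776,-0.75,0.34,0,0,0,1],
])

```text
time_s: 2.6
ee_pos: [0.6127, -0.0952, 0.1201]
ee_rot: [3.137, 0.157, 0.002]
force: [0.3, -0.2, 0.1]
opening: 0.004
```

```bash
python3 -c "
from h import *
f=grab('side');cv2.imwrite('pics/s1.png',cv2.resize(f['image'][130:330,200:480],None,fx=2.5,fy=2.5))
cmd(row2w(0,-.132,.118))"
```

```text
tcp [ 0.6129 -0.0952  0.1204] row [0.0006, -0.1621] F [-0.4 -0.1  0.2] t 2.65
to [ 0.6093 -0.0653  0.118 ] cmd [-0.002 -0.1    0.008] [ 0.0001 -0.0004 -0.0001]
```

View pics/s1.png

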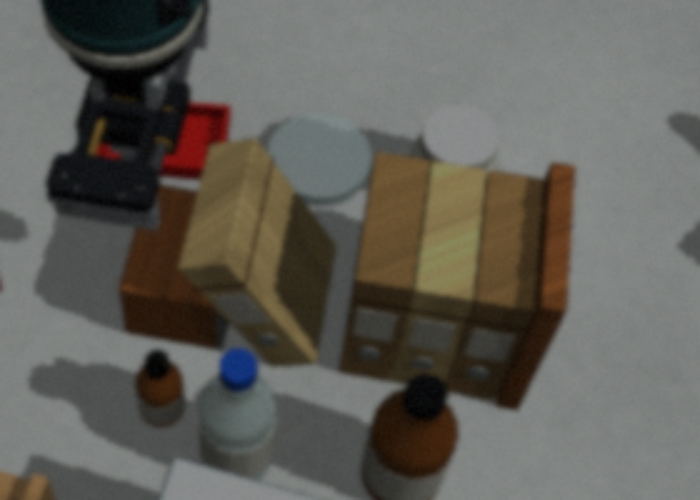

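Scene as expected: gripper at (110,150), over the bookend and clear of the box's face. Pushing the box slowly towards the row.

Call:
step_arm([
  [0,-0.05,0,0,0,0,1],
  [0,-0.08,0,0,0,0,1],
  [0,-0.1,0,0,0,0,1],
  [0,-0.12,0,0,0,0,1],
  [0,-0.14,0,0,0,0,1],
  [0,-0.16,0,0,0,0,1],
  [0,-0.18,0,0,0,0,1],
  [0,-0.2,0,0,0,0,1],
  [0,-0.22,0,0,0,0,1],
  [0,-0.22,0,0,0,0,1],
])

```text
time_s: 3.9
ee_pos: [0.6053, -0.0286, 0.1185]
ee_rot: [-3.137, -0.16, -0.0]
force: [-0.6, -1.1, -0.5]
opening: 0.008
```

```bash
cat > chk.py <<'E'
from h import *
for n in("top","side"):
    f=grab(n);W=show(cloud(f));a,b,z=W[...,0],W[...,1],W[...,2]
    cv2.imwrite(f"pics/last_{n}.png",f["image"])
    q=lambda m,k:np.round(1000*np.nanpercentile(k[m],[1,5,50,95,99])) if m.sum()>20 else None
    bx=(abs(a)<.08)&(b<-.003)&(b>-.14)&(z>.12)&(z<.158); print(n,"box a",q(bx,a),"b",q(bx,b),"z",q(bx,z))
    for nm,m in(("box",bx&(z>.14)),("bookend",(abs(a)<.07)&(b<-.02)&(b>-.2)&(z>.068)&(z<.08))):
        if m.sum()>30:
            m=cv2.morphologyEx(m.astype(np.uint8),cv2.MORPH_OPEN,np.ones((3,3)))>0
            if m.sum()<30: continue
            r=cv2.minAreaRect(W[m][:,:2].astype(np.float32)*1000);print(nm,m.sum(),np.round(r[0],1),np.round(r[1],1),round(r[2],1),"b",q(m,b))
cmd(row2w(0,-.092,.118))
E
python3 chk.py
```

```text
top box a None b None z None
side box a [-50. -44.  15.  58.  59.] b [-50. -49. -30. -12. -11.] z [121. 128. 149. 151. 152.]
box 1229 [  4.3 -30.9] [ 40.1 111.9] 89.8 b [-50. -49. -31. -13. -11.]
bookend 1214 [  8.5 -99. ] [148.3  96. ] 86.9 b [-170. -168. -133.  -93.  -35.]
tcp [ 0.6053 -0.0293  0.1184] row [-0.0003, -0.0957] F [-0.1  0.9  0.4] t 4.0
to [ 0.6053 -0.0255  0.118 ] cmd [ 0.001 -0.012  0.001] [ 0.  0. -0.]
```

Box upright (top z 0.150, spanning b = -51 to -11 mm from the row) and the finger is free of it. Going round to the bookend's outer end.

Call:
step_arm([
  [0,0.1,-0.05,0,0,0,1],
  [0,0.25,-0.05,0,0,0,1],
  [0,0.4,-0.05,0,0,0,1],
  [0,0.4,-0.05,0,0,0,1],
  [0,0.4,0.1,0,0,0,1],
  [0,0.4,0.2,0,0,0,1],
  [0,0.4,0.27,0,0,0,1],
  [0,0.4,0.27,0,0,0,1],
  [0,0.4,0.27,0,0,0,1],
])

```text
time_s: 5.12
ee_pos: [0.6182, -0.1484, 0.0386]
ee_rot: [3.137, 0.159, 0.002]
force: [-0.1, -0.8, -0.4]
opening: 0.006
```

```bash
python3 chk.py
```

```text
top box a [-55. -54.  -4.  49.  53.] b [-49. -48. -29. -10.  -8.] z [123. 132. 150. 152. 153.]
box 1354 [ -0.  -27.7] [ 40.6 110.2] 89.7 b [-48. -46. -28. -10.  -8.]
bookend 1930 [  -0.6 -132.7] [ 79.9 100.2] 89.7 b [-172. -168. -132.  -97.  -93.]
side box a [-50. -44.  15.  58.  59.] b [-48. -47. -29. -10.  -9.] z [122. 128. 149. 151. 152.]
box 1225 [  3.4 -28.9] [112.  40.] 0.0 b [-48. -47. -29. -11.  -9.]
bookend 1897 [  6.2 -98.9] [146.6 104.5] 87.8 b [-170. -166. -130.  -93.  -41.]
tcp [ 0.6182 -0.1486  0.0387] row [0.0004, -0.2158] F [-0.4  0.1  0.4] t 5.225
to [ 0.6053 -0.0255  0.118 ] cmd [-0.001 -0.412 -0.265] [ 0.0001 -0.0003 -0.    ]
```

View pics/last_side.png

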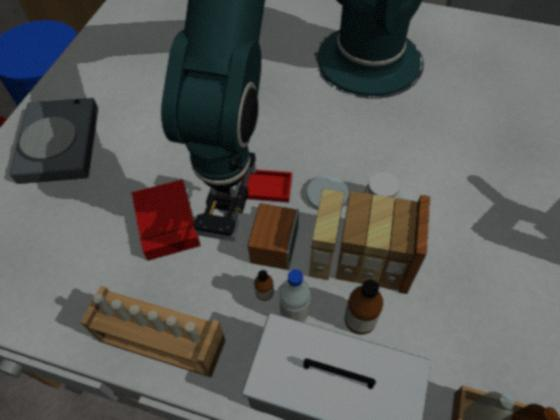

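Box is upright (325,235), bookend (272,235) has an open lane and the finger is behind it. Pushing the first part.

Call:
step_arm([
  [0,-0.06,0,0,0,0,1],
  [0,-0.1,0,0,0,0,1],
  [0,-0.12,0,0,0,0,1],
  [0,-0.135,0,0,0,0,1],
  [0,-0.15,0,0,0,0,1],
  [0,-0.165,0,0,0,0,1],
  [0,-0.18,0,0,0,0,1],
  [0,-0.195,0,0,0,0,1],
  [0,-0.21,0,0,0,0,1],
  [0,-0.21,0,0,0,0,1],
])

```text
time_s: 6.48
ee_pos: [0.6114, -0.0861, 0.0377]
ee_rot: [3.137, 0.158, 0.001]
force: [1.4, -2.3, 2.9]
opening: 0.003
```

```bash
python3 chk.py
```

```text
top box a [-55. -54.  -4.  49.  54.] b [-53. -52. -34. -15. -13.] z [122. 133. 149. 152. 152.]
box 1348 [  0.1 -32.7] [ 40.2 110.1] 89.8 b [-53. -51. -33. -15. -13.]
bookend 1135 [ -0.8 -93.2] [59.2 99.9] 89.9 b [-120. -111.  -87.  -66.  -64.]
side box a [-71. -46.  13.  58.  60.] b [-130. -126.  -34.  -12.  -10.] z [121. 130. 149. 156. 158.]
box 1335 [  3.6 -71. ] [121.5 111.5] 89.8 b [-129. -125.  -32.  -13.  -11.]
bookend 1686 [  5.6 -81.9] [108.1 103.3] 86.4 b [-133. -128.  -95.  -64.  -41.]
tcp [ 0.6113 -0.0861  0.0375] row [-0.0002, -0.1529] F [ 1.4 -2.7  2.8] t 6.575
to [ 0.6053 -0.0255  0.118 ] cmd [ 0.001 -0.203 -0.268] [ 0.     -0.     -0.0001]
```

Call:
step_arm([
  [0,-0.015,0,0,0,0,1],
  [0,-0.025,0,0,0,0,1],
  [0,-0.035,0,0,0,0,1],
  [0,-0.043,0,0,0,0,1],
  [0,-0.05,0,0,0,0,1],
  [0,-0.057,0,0,0,0,1],
  [0,-0.064,0,0,0,0,1],
  [0,-0.07,0,0,0,0,1],
  [0,-0.07,0,0,0,0,1],
])

```text
time_s: 7.7
ee_pos: [0.6091, -0.0659, 0.0375]
ee_rot: [3.137, 0.157, 0.0]
force: [-0.3, -6.4, 4.6]
opening: 0.005
```

```bash
python3 chk.py
```

```text
top box a [-55. -54.  -4.  49.  53.] b [-44. -43. -25.  -6.  -4.] z [122. 131. 149. 151. 152.]
box 1346 [  0.3 -23.4] [ 40.  110.4] 89.9 b [-43. -42. -24.  -6.  -4.]
bookend 898 [ -0.8 -65.8] [ 45.3 100. ] 89.8 b [-86. -81. -61. -45. -43.]
side box a [-50. -44.  18.  59.  60.] b [-137. -126.  -27.   -5.   -3.] z [123. 132. 149. 156. 158.]
box 1343 [  4.2 -70.8] [135.3 111.1] 89.9 b [-135. -110.  -25.   -5.   -3.]
bookend 1548 [  4.2 -73.7] [ 83.1 104.3] 84.9 b [-112. -106.  -77.  -48.  -44.]
tcp [ 0.6091 -0.0659  0.0375] row [-0.0003, -0.1325] F [ 0.9 -5.8  4.2] t 7.8
to [ 0.6053 -0.0255  0.118 ] cmd [ 0.001 -0.135 -0.268] [ 0.0001  0.     -0.0002]
```

Call:
step_arm([
  [0,-0.005,0,0,0,0,1],
  [0,-0.008,0,0,0,0,1],
  [0,-0.008,0,0,0,0,1],
])

```text
time_s: 8.18
ee_pos: [0.6089, -0.0637, 0.0375]
ee_rot: [3.137, 0.157, 0.0]
force: [-0.2, -6.5, 4.1]
opening: 0.006
```

Call:
step_arm([
  [0,-0.003,0,0,0,0,1],
  [0,-0.003,0,0,0,0,1],
])

```text
time_s: 8.43
ee_pos: [0.6088, -0.0628, 0.0375]
ee_rot: [3.137, 0.157, 0.0]
force: [0.4, -7.4, 4.1]
opening: 0.008
```

Call:
step_arm([
  [0,-0.003,0,0,0,0,1],
  [0,-0.003,0,0,0,0,1],
])

```text
time_s: 8.68
ee_pos: [0.6087, -0.0625, 0.0375]
ee_rot: [3.136, 0.156, 0.0]
force: [1.3, -9.5, 4.1]
opening: 0.003
```

Call:
step_arm([
  [0,-0.003,0,0,0,0,1],
  [0,-0.003,0,0,0,0,1],
])

```text
time_s: 8.93
ee_pos: [0.6087, -0.0625, 0.0376]
ee_rot: [3.135, 0.155, 0.0]
force: [0.9, -13.9, 3.4]
opening: 0.006
```

Call:
step_arm([
  [0,-0.003,0,0,0,0,1],
  [0,-0.003,0,0,0,0,1],
])

```text
time_s: 9.18
ee_pos: [0.6086, -0.0625, 0.0376]
ee_rot: [3.134, 0.154, 0.0]
force: [1.0, -17.9, 4.7]
opening: 0.002
```

```bash
python3 chk.py
```

```text
top box a [-55. -54.  -4.  49.  54.] b [-40. -40. -23.  -5.  -3.] z [122. 130. 149. 151. 152.]
box 1244 [ -0.  -21.6] [ 37.1 110. ] 89.9 b [-40. -39. -22.  -5.  -4.]
bookend 826 [ -1.3 -60.2] [41.  99.3] 89.8 b [-78. -75. -56. -41. -40.]
side box a [-50. -42.  19.  58.  59.] b [-137. -127.  -26.   -5.   -3.] z [122. 133. 149. 157. 158.]
box 1288 [  3.2 -71.5] [136.8 112.7] 89.9 b [-136. -121.  -24.   -5.   -3.]
bookend 1512 [  7.1 -71.2] [110.   72.4] 4.2 b [-105. -101.  -73.  -44.  -41.]
tcp [ 0.6086 -0.0625  0.0376] row [-0.0005, -0.1291] F [  1.3 -17.5   4.4] t 9.275
to [ 0.6053 -0.0255  0.118 ] cmd [ 0.001 -0.123 -0.269] [ 0.0005  0.     -0.0005]
```

Tip has stalled at y = -0.0625 while the force climbs to 18 N, so the stack is seated on the row. Backing off straight, then up.

Call:
step_arm([
  [0,0.02,0,0,0,0,1],
  [0,0.08,0,0,0,0,1],
  [0,0.2,0,0,0,0,1],
  [0,0.3,-0.1,0,0,0,1],
  [0,0.4,-0.3,0,0,0,1],
  [0,0.6,-0.5,0,0,0,1],
  [0,0.8,-0.6,0,0,0,1],
  [0,0.8,-0.6,0,0,0,1],
  [0,0.8,-0.6,0,0,0,1],
  [0,0.8,-0.6,0,0,0,1],
])

```text
time_s: 10.52
ee_pos: [0.6323, -0.2969, 0.2165]
ee_rot: [-3.136, -0.16, 0.002]
force: [0.1, 1.0, -0.9]
opening: 0.006
```

```bash
python3 chk.py; python3 -c "
import cv2
a=cv2.imread('pics/last_top.png')[100:310,120:400];b=cv2.imread('pics/last_side.png')[150:360,200:480]
cv2.imwrite('pics/fin.png',cv2.resize(cv2.vconcat([a,b]),None,fx=1.4,fy=1.4))
c=cv2.hconcat([cv2.resize(a,None,fx=1.42,fy=2),cv2.resize(b,None,fx=1.42,fy=2)]);cv2.imwrite('pics/fin.png',c)"
```

```text
top box a [-55. -54.  -3.  49.  54.] b [-40. -40. -23.  -5.  -3.] z [122. 131. 149. 151. 152.]
box 1240 [  0.  -21.6] [ 36.9 110.1] 89.8 b [-40. -39. -22.  -5.  -3.]
bookend 1970 [ -0.8 -79.8] [ 80.2 100.5] 89.6 b [-119. -116.  -79.  -43.  -40.]
side box a [-50. -44.  16.  58.  59.] b [-38. -37. -21.  -5.  -3.] z [122. 129. 149. 151. 152.]
box 1091 [  4.  -20.8] [ 35.4 111.2] 89.9 b [-38. -37. -21.  -5.  -3.]
bookend 1870 [  5.7 -71.3] [108.8  94.5] 0.2 b [-117. -114.  -79.  -44.  -35.]
tcp [ 0.6325 -0.2965  0.2166] row [-0.0004, -0.3643] F [-0.4  0.2 -0.2] t 10.625
to [ 0.6053 -0.0255  0.118 ] cmd [ 0.003 -0.907  0.33 ] [-0.0002  0.0001  0.0002]
```

View pics/fin.png

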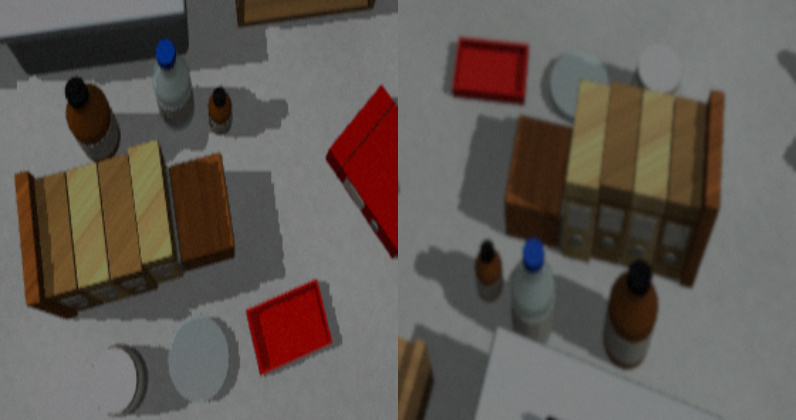

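The box stands upright and flush between the row and the bookend (left view: box at (152,210), bookend at (203,212)). There are no visible gaps, the bystanders are in place and the robot is clear.

```bash
python3 -c "
from rig import arm
print(arm.finish_job())"
```

```text
the job is handed in; nothing more can be done
None
```

The slumped box is upright and held snugly between the row and the bookend, and the job is handed in at about 10.6 s of the 45 s allowed.

- **What I did:** I pushed the box's overhanging face towards the row with the closed fingertips until it dropped upright. I then went behind the bookend and pushed its outer end until the box and bookend seated against the row. The tip stopped moving while the force rose to about 18 N, and I backed off from there.
- **Final position:** Measured from the row, the box ends at about −40 mm, the bookend's steel face is at about −40 mm and its outer end at about −119 mm. Both are within about 0.5° of square, and the box's top is level at 150 mm.
- **Bystanders:** None of the bottles, jar, dish or tray looks moved in the last pictures; I did not measure them again.
- **Checks that disagreed:** The side camera's rectangle around the bookend top was unreliable because it also caught other surfaces at that height. I relied on the top camera there. The two cameras differ by 2–4 mm, within or just over the stated calibration error.

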